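# Probe the parting seam of a denture flask

## Robot

A 6-joint arm with a two-finger parallel gripper is mounted at the origin on a cart in front of the work surface, level with it; the furniture and walls round the work are solid. World frame = base frame: x ahead of the robot, y to its left, z up, the work surface at z = 0. Lengths are in m, angles in rad, forces in N, time in s.
With the tool pointing down it reaches from about 0.15 to 0.775 m from the base axis. Payload 6.1 kg.
Tool frame: the origin (TCP) lies at the centre of the arm's flange, where the gripper is bolted on; the fingertips stand 173 mm ahead of it and the grasp point (between the pads) lies 155 mm ahead of it; z points along the fingers, y is the line along which they close (so a half turn about z gives the same grasp; the last joint's range is limited). The gripper opens to 85 mm and grips with 20 to 120 N. Pads are 22 mm wide; open, the fingers measure 114 mm over their backs; the gripper's body (76 mm by 85 mm) begins 54 mm behind the grasp point. The pads swing forward as they close: fully open they stand 13 mm farther back than shut.
Start: joints at [0, 0.126, -0.04, 1.405, 0, 1.571], TCP at [0.525, 0, 0.405] pointing down, gripper open.
Joint ranges: [-2.72, 2.72], [-0.95, 1.95], [-1.27, 1.35], [-1.78, 2.02], [-1.46, 1.47], [-3.14, 3.14]. Speed limits (rad/s): [2.39, 2.39, 3.01, 3.14, 3.14, 3.14].

## Interface

Orientations are given as a unit quaternion [w, x, y, z].
In Python, from bench import r, grab_frame, telemetry gives the robot as it stands. Calls block until the motion is done:
- r.reach(position, orientation): joint-space move of the TCP to a pose.
- r.servo_line(position, ori=None, vel=0.15, contact_N=None): straight line of the TCP; ori=None keeps the orientation; vel is the mean speed in m/s. With contact_N (N) it stops when the force on the tool has changed by that much, and returns True; else False.
- r.goto_joints(angles): joint-space move.
- r.gripper_to(opening, newtons=None): finger opening in m; newtons is the grip in N (None keeps the last); returns when the fingers have stopped.
- r.wait(seconds).
- r.solve_ik(position, orientation): joint angles nearest the present ones, or None.
- grab_frame(name): name is "scene" or "side" or "wrist"; returns a dict with "pixels" (400x640x3 uint8, blue, green, red), "range_z" (400x640 float32, m along the optical axis (not along the pixel's ray), 0 where there is no reading), "mtx" (3x3 intrinsics, pixels), "k1" (the pictures are not rectified: a ray, as slopes to the right and down, at radius r is drawn at 1 + k1 r^2 times it, then the intrinsics apply), "extrinsics" (4x4, takes a point from camera to world coordinates). Camera axes: x right, y down, z forward; pixel columns grow to the right and rows downward; lengths in m; the calibration is good to about 2 mm. A picture is of the moment at which its call begins.
A pose or a line that the arm cannot do raises r.PlanningError and nothing moves.
- r.job_done(): hands the job in; it is judged then, once.
Readings, each from a call of its own:
- telemetry.current_clock(): time.
- telemetry.current_joint_positions(): joint angles.
- telemetry.current_joint_vel(): joint speeds.
- telemetry.current_joint_efforts(): joint torques, N m.
- telemetry.current_ee_pos(): TCP position.
- telemetry.current_eef_rot(): TCP orientation.
- telemetry.current_ft_force(): force on the tool from outside, world axes, zero at the start.
- telemetry.current_wrist_torque(): the same for the moment, N m.
- telemetry.current_opening(): finger opening in m.
- telemetry.current_grip_force(): force on a finger pad.
Only numpy, scipy, OpenCV 4.12 (cv2) and the standard library are available. Lean on these libraries where they do the work, as an engineer would, in place of code of your own. Each camera call takes 0.05 s, during which the arm holds its last target. There are 200 camera calls.

## Task

A stone cast stands on the aluminium flask and hides its seam: lift it off and set it upright on the blue job pad. Then take the red-handled probe from the rack and run its tip, down inside the groove and without forcing it, slowly (about 3 cm/s, never above 10) along the whole wavy seam from the red-dot end to the green-dot end. Finally hang the probe upright in a free slot of the rack, and leave the other tools, the vials and the bottle where they are.

Things in the scene. Friction and masses are not known exactly. Their poses are not given: they have to be found in the camera images.
- flask: denture flask, fixed: aluminium block 110 (x) x 170 (y) x 40 mm on a dark base plate 122 x 182 mm; screw heads 3 mm proud in the corners of its top. Origin: centre of its underside, z up. Its top is split by a wavy seam groove 12 mm wide, 8 mm deep, along x = 20 mm * sin(pi*y/66 mm), y from -66 to 66 mm. A red dot lies just beyond its -y end, a green dot beyond its +y end.
- seam_0 (a point): point 0 of 0..8 along the middle of the seam groove, level with the flask's top (the groove's floor is 8 mm below): the red-dot end. Points follow each other at 16.5 mm steps of the flask's y.
- seam_1 (a point): point 1 of 0..8 along the middle of the seam groove, level with the flask's top (the groove's floor is 8 mm below). Points follow each other at 16.5 mm steps of the flask's y.
- seam_2 (a point): point 2 of 0..8 along the middle of the seam groove, level with the flask's top (the groove's floor is 8 mm below). Points follow each other at 16.5 mm steps of the flask's y.
- seam_3 (a point): point 3 of 0..8 along the middle of the seam groove, level with the flask's top (the groove's floor is 8 mm below). Points follow each other at 16.5 mm steps of the flask's y.
- seam_4 (a point): point 4 of 0..8 along the middle of the seam groove, level with the flask's top (the groove's floor is 8 mm below). Points follow each other at 16.5 mm steps of the flask's y.
- seam_5 (a point): point 5 of 0..8 along the middle of the seam groove, level with the flask's top (the groove's floor is 8 mm below). Points follow each other at 16.5 mm steps of the flask's y.
- seam_6 (a point): point 6 of 0..8 along the middle of the seam groove, level with the flask's top (the groove's floor is 8 mm below). Points follow each other at 16.5 mm steps of the flask's y.
- seam_7 (a point): point 7 of 0..8 along the middle of the seam groove, level with the flask's top (the groove's floor is 8 mm below). Points follow each other at 16.5 mm steps of the flask's y.
- seam_8 (a point): point 8 of 0..8 along the middle of the seam groove, level with the flask's top (the groove's floor is 8 mm below): the green-dot end. Points follow each other at 16.5 mm steps of the flask's y.
- cast: yellow stone cast of a dental arch, 61 (x, front to back) x 66 (y) mm, base 25 mm high, teeth up to 33 mm, about 110 g, loose. At the start it stands on the flask's top over part of the seam. Origin: centre of its underside, z up. It can be gripped front to back, across its x, with the fingertips about 10 mm above its underside.
- pad: blue spiral-bound job pad, fixed flat on the bench, 148 (x) x 109 (y) mm, its cover 11 mm above the bench (14 mm at the spiral binding). Origin at the centre of its underside, z up. It lies to one side of the flask and the rack to the other; which is which varies.
- rack: white tool rack, fixed: base 64 (x) x 176 (y) mm, end posts, fork plate with top 75 mm up. Origin: centre of its underside, z up. Three slots 13 mm wide, open to -x (blue front edge); hanging points at x = 0, y = -60, 0, 60 mm. A tool hangs with its shank in a slot, collar on the plate, tip 15 mm and top 151 mm above the bench; it lifts straight up out of the slot and goes straight down into it.
- probe: the seam probe: red-handled tool hanging upright in one of the rack's slots, tip 4 mm across, about 70 g. Origin at the tip, z up along the tool. Steel shank (9 mm across) up to a dark collar (26 mm across) 60 to 66 mm above the tip; then a square handle, 14 x 14 mm, flats facing its x and y, up to 136 mm above the tip. Any slot may hold it; its flats are turned up to 17 degrees from the rack's axes.
- probe_tip (a point): the end of the red-handled probe's tip (the probe's origin)
- burnisher: blue-handled tool hanging upright in one of the rack's slots, a blunt round tip, about 70 g. Same shape and origin as the probe. To be left alone.
- plugger: white-handled tool hanging upright in one of the rack's slots, a flat tip, about 70 g. Same shape and origin as the probe. To be left alone.
- dropper_bottle: white dropper bottle, loose, 42 mm across, 100 mm high, standing left of and behind the flask. Origin at the centre of its underside. To be left alone.
- vial_left: dark glass stain vial with black cap, loose, 22 mm across, 42 mm high, between flask and left-hand station near the bench's front. Origin at the centre of its underside. To be left alone.
- vial_right: the same kind of vial on the right of the flask. To be left alone.
- tissue_box: pink box of tissues, fixed, 100 x 100 mm, 188 mm high with the tissues, behind the flask to the right. Origin at the centre of its underside.
- brushes: clear cup of brushes and pencils, fixed, about 120 mm across at the top, 201 mm high, behind the flask to the left. Origin at the centre of its underside.

How it is judged:
By the outcome, as a careful person would: the job done as asked, in the order asked, and still so for the second after the job is handed in, with the robot touching nothing.
It also fails if it takes over 72 s, if anything falls off the work surface, if the arm or the gripper's body presses on something with over 40 N, if the wrist force passes 120 N, or if a joint passes its speed limit or range.

## Working session

There is one attempt and no reset: what is moved stays moved. The work goes in short steps, each a Python script; the robot and the scene stay as the last script left them, time stands still between calls to the robot, and variables do not carry over. Pictures are saved under pics/ and viewed, at most 10 in all, crops included, and the job is handed in when it is done.

```bash
mkdir -p pics; ls; python3 - <<'E'
from bench import r, grab_frame, telemetry
import cv2, numpy as np
for n in ("scene","side"):
    f=grab_frame(n); cv2.imwrite(f"pics/{n}0.png",f["pixels"]); np.savez(f"pics/{n}0.npz",**{k:f[k] for k in f})
    print(n,f["mtx"].tolist(),f["k1"],np.round(f["extrinsics"],3).tolist())
print(telemetry.current_clock(), telemetry.current_eef_rot())
E
```

```text
pics
scene [[366.4214593096984, 0.0, 318.9275324509738], [0.0, 366.4214593096984, 196.34843100231194], [0.0, 0.0, 1.0]] -0.018905007141083348 [[-0.456, -0.548, 0.701, -0.205], [-0.89, 0.282, -0.359, 0.395], [-0.001, -0.788, -0.616, 0.701], [0.0, 0.0, 0.0, 1.0]]
side [[415.69427567856377, 0.0, 310.5780321232385], [0.0, 415.69427567856377, 197.09220379681813], [0.0, 0.0, 1.0]] -0.08010153796260487 [[-0.936, -0.153, 0.317, 0.17], [-0.352, 0.44, -0.826, 1.035], [-0.013, -0.885, -0.465, 0.653], [0.0, 0.0, 0.0, 1.0]]
0.1 [-5.10268966e-04  7.07115797e-01  7.07097402e-01 -5.04001462e-04]
```

View pics/scene0.png

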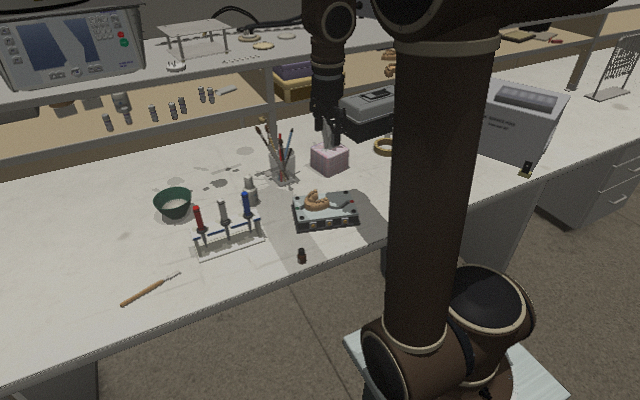

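View pics/side0.png

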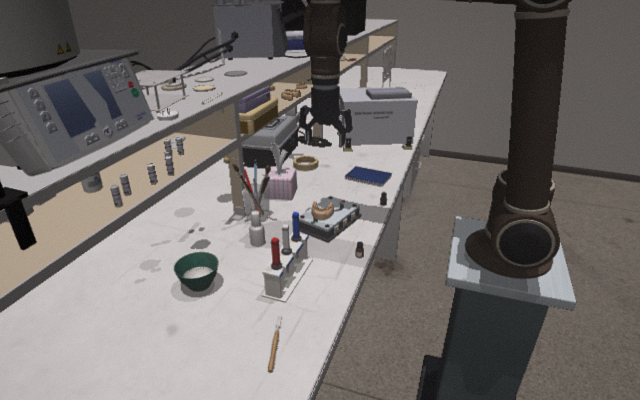

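The scene view shows the rack left of the flask, with the red probe in its leftmost slot (198,215) and white and blue tools at 223 and 246. The cast is on the flask at about (316,200). In the side view the blue pad is at (368,176), right of the flask. I'll take a wrist view next, plus rough positions from colour and depth.

```bash
cat > h.py <<'E'
import numpy as np, cv2
from bench import r, grab_frame, telemetry
from scipy.spatial.transform import Rotation as R
def rays(f,uv):
    """world origin and ray directions (unit optical depth) for pixels uv (N,2)"""
    k=f["mtx"]; uv=np.asarray(uv,float).reshape(-1,1,2)
    n=cv2.undistortPoints(uv,np.asarray(k),np.array([float(f["k1"]),0,0,0,0])).reshape(-1,2)
    E=np.asarray(f["extrinsics"]); d=np.c_[n,np.ones(len(n))]@E[:3,:3].T
    return E[:3,3],d
def on_z(f,uv,z):
    o,d=rays(f,uv); return o+d*((z-o[2])/d[:,2])[:,None]
def cloud(f,m):
    v,u=np.nonzero(m&(f["range_z"]>0)); o,d=rays(f,np.c_[u,v]); return o+d*f["range_z"][v,u][:,None]
def hsv(f): return cv2.cvtColor(f["pixels"],cv2.COLOR_BGR2HSV)
def mask(f,lo,hi): return cv2.inRange(hsv(f),np.array(lo),np.array(hi))>0
def q_down(a):
    """tool down, finger line (tool y) along world heading a; a=0: along x (start pose)"""
    x,y,z,w=(R.from_euler('z',a)*R.from_quat([.70710678,.70710678,0,0])).as_quat(); return np.array([w,x,y,z])
def save(n,name):
    f=grab_frame(n); cv2.imwrite(f"pics/{name}.png",f["pixels"]); np.savez(f"pics/{name}.npz",**f); return f
def load(name):
    d=np.load(f"pics/{name}.npz"); return {k:d[k] for k in d}
E
python3 - <<'E'
from h import *
f=save("wrist","w0"); print(np.round(f["extrinsics"],3).tolist(),f["mtx"][0][0],f["k1"])
s=load("side0");c=load("scene0")
def rep(n,f,lo,hi,box):
    m=mask(f,lo,hi); b=np.zeros_like(m); b[box[1]:box[3],box[0]:box[2]]=1; p=cloud(f,m&b)
    print(n,len(p),np.round(np.percentile(p,[2,50,98],axis=0),3).tolist())
rep("red",c,[0,150,60],[8,255,255],(185,195,215,235))
rep("red2",c,[170,150,60],[180,255,255],(185,195,215,235))
rep("blue",c,[105,150,60],[125,255,255],(235,180,260,225))
rep("cast",c,[5,60,60],[30,255,255],(300,185,335,215))
rep("pad",s,[100,100,40],[125,255,255],(340,160,395,190))
rep("flask",s,[0,0,0],[180,255,255],(310,205,350,235))
E
```

```text
[[1.0, 0.0, -0.002, 0.525], [-0.0, -0.959, -0.285, 0.071], [-0.002, 0.285, -0.959, 0.373], [0.0, 0.0, 0.0, 1.0]] 315.7973563443469 0.0192468553078653
red 26 [[0.512, 0.346, 0.054], [0.516, 0.354, 0.149], [0.626, 0.359, 0.151]]Traceback (most recent call last):
  File "<stdin>", line 8, in <module>
  File "<stdin>", line 5, in rep
  File "h.py", line 13, in cloud
    v,u=np.nonzero(m&(f["range_z"]>0)); o,d=rays(f,np.c_[u,v]); return o+d*f["range_z"][v,u][:,None]
                                            ~~~~^^^^^^^^^^^^^^
  File "h.py", line 7, in rays
    n=cv2.undistortPoints(uv,np.asarray(k),np.array([float(f["k1"]),0,0,0,0])).reshape(-1,2)
      ~~~~~~~~~~~~~~~~~~~^^^^^^^^^^^^^^^^^^^^^^^^^^^^^^^^^^^^^^^^^^^^^^^^^^^^^
cv2.error: OpenCV(4.12.0) /io/opencv/modules/calib3d/src/undistort.dispatch.cpp:347: error: (-215:Assertion failed) CV_IS_MAT(_src) && CV_IS_MAT(_dst) && (_src->rows == 1 || _src->cols == 1) && (_dst->rows == 1 || _dst->cols == 1) && _src->cols + _src->rows - 1 == _dst->rows + _dst->cols - 1 && (CV_MAT_TYPE(_src->type) == CV_32FC2 || CV_MAT_TYPE(_src->type) == CV_64FC2) && (CV_MAT_TYPE(_dst->type) == CV_32FC2 || CV_MAT_TYPE(_dst->type) == CV_64FC2) in function 'cvUndistortPointsInternal'
```

View pics/w0.png

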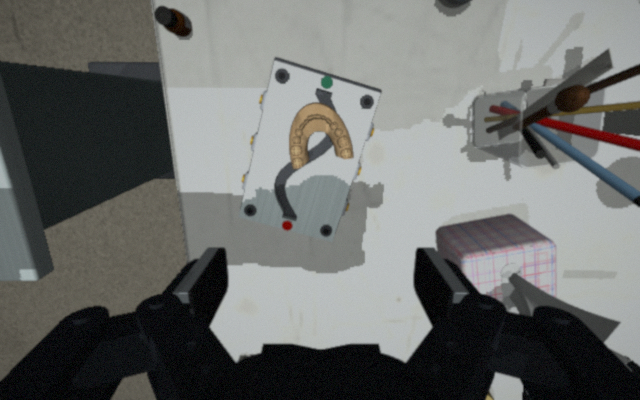

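The wrist view shows the flask's screws at (282,76), (367,102), (250,210) and (326,230). The green dot is at (327,83), the red dot at (288,226), and the cast at (320,135), opening towards the lower right. I'll measure the flask and zoom in on the cast.

```bash
python3 - <<'E'
from h import *
f=load("w0")
im=f["pixels"]; cv2.imwrite("pics/w0crop.png",cv2.resize(im[45:245,225:400],None,fx=3,fy=3,interpolation=cv2.INTER_CUBIC)[:600])
def med(lo,hi,z,box):
    m=mask(f,lo,hi); b=np.zeros_like(m); b[box[1]:box[3],box[0]:box[2]]=1; v,u=np.nonzero(m&b)
    p=[u.mean(),v.mean()]; return p,on_z(f,[p],z)[0]
def depth(box):
    b=np.zeros(im.shape[:2],bool); b[box[1]:box[3],box[0]:box[2]]=1; return np.median(cloud(f,b),0)
print("top z",depth((290,200,310,215)),depth((335,75,355,85)),"bench",depth((200,120,220,150)))
print("dots",med([45,100,40],[85,255,255],.04,(310,70,345,95)),med([0,120,60],[10,255,255],.04,(275,215,300,240)))
m=mask(f,[0,0,0],[180,255,75]).astype(np.uint8)
for c in [(282,76),(367,102),(250,210),(326,230)]:
    x0,y0=c[0]-11,c[1]-11; s=m[y0:y0+22,x0:x0+22]; n,l,st,ce=cv2.connectedComponentsWithStats(s); i=l[11,11]
    p=ce[i]+[x0,y0]; print("screw",st[i,4],p,on_z(f,[p],.043)[0])
m=mask(f,[8,70,80],[28,255,255]); b=np.zeros_like(m); b[95:175,280:360]=1; P=cloud(f,m&b)
print("cast z pct",np.percentile(P[:,2],[5,50,95]),P.mean(0),len(P))
E
```

```text
top z [ 0.50133614 -0.04309436  0.03921097] [0.5502458  0.09234048 0.00713753] bench [ 0.39542388  0.03218222 -0.00053054]
dots ([np.float64(326.5824175824176), np.float64(81.7032967032967)], array([0.5308116 , 0.08857069, 0.04      ])) ([np.float64(286.90625), np.float64(225.109375)], array([ 0.48670394, -0.06442005,  0.04      ]))
screw 114 [281.6754386  75.8245614] [0.48681625 0.09380527 0.043     ]
screw 101 [366.36633663 101.68316832] [0.57065172 0.0695765  0.043     ]
screw 98 [249.8877551  209.87755102] [ 0.44671133 -0.04509262  0.043     ]
screw 96 [325.78125 230.125  ] [ 0.53069069 -0.06926417  0.043     ]
cast z pct [0.05802219 0.06228848 0.07092939] [0.52178123 0.04131783 0.06354728] 2224
```

View pics/w0crop.png

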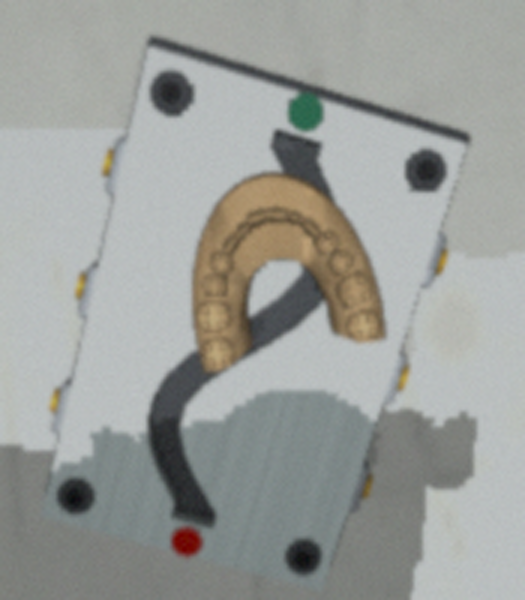

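The cast is an open horseshoe about 30 mm thick at the front, so one finger will go inside the arch and one outside the front. Next I'll measure the cast axis, the wall, and the pad.

```bash
python3 - <<'E'
from h import *
f=load("w0"); s=load("side0"); c=load("scene0")
m=mask(f,[8,60,60],[28,255,255]); b=np.zeros_like(m); b[95:175,280:360]=1; P=cloud(f,m&b); P=P[(P[:,2]>.05)&(P[:,2]<.08)]
xy=P[:,:2]; 
rc=cv2.minAreaRect((xy*1000).astype(np.float32)); print(rc)
for a in (rc[2],rc[2]+90):
    t=np.radians(a); e=np.array([np.cos(t),np.sin(t)]); n=np.array([-e[1],e[0]])
    q=(xy-np.array(rc[0])/1000); l=q@e*1000; w=q@n*1000
    print(a,np.percentile(l,[.5,99.5]),np.percentile(w,[.5,99.5]),"centre strip",np.percentile(l[abs(w)<5],[1,99]),"skew",l.mean())
    for d in range(-28,31,8):
        ss=w[abs(l-d)<2]; h=np.histogram(ss,np.arange(-36,37,6))[0]; print(d,h)
b=np.zeros_like(m); b[139:145,310:317]=1; print("inside",np.median(cloud(f,b),0))
# pad
m=mask(s,[100,90,30],[130,255,255]); b=np.zeros_like(m); b[155:195,335:400]=1
v,u=np.nonzero(m&b); print(len(u))
X=on_z(s,np.c_[u,v],.011); print("pad",cv2.minAreaRect((X[:,:2]*1000).astype(np.float32)), np.median(cloud(s,m&b),0))
E
```

```text
((520.8890991210938, 39.63067626953125), (62.59307861328125, 57.90069580078125), 11.259807586669922)
11.259807586669922 [-29.47314919  30.51075074] [-28.09103806  28.05370722] centre strip [-26.55295773  28.57521915] skew 1.0770201853063395
-28 [ 0 13 20 17 15 10  3  0  0  0  0  0]
-20 [ 0 12 33 24 27 25 24 28 16  1  0  0]
-12 [ 0  1  1  4 12 22 26 28 27 25  4  0]
-4 [ 0  0  0  0  0  0 16 26 27 30 19  0]
4 [ 0  0  0  0  0  0 16 25 27 30 23  0]
12 [ 0  0  0  0  6 20 25 26 28 28 11  0]
20 [ 0  8 30 23 30 23 26 28 26  8  0  0]
28 [ 0 13 25 20 27 22 11  1  0  0  0  0]
101.25980758666992 [-28.09103806  28.05370722] [-30.51075074  29.47314919] centre strip [ 3.00919733 28.63636042] skew 1.6089909289161797
-28 [ 3 10  5  0  0  0  0  0  1  6 10  1]
-20 [ 5 29 30 14  0  0  0  0 19 30 24  1]
-12 [ 4 26 26 16  0  0  0  0 23 25 20  0]
-4 [ 0 24 22 22  5  0  0  7 24 23 16  0]
4 [ 0 15 26 27 25 22 22 25 25 25  8  0]
12 [ 0  2 25 29 24 26 26 27 28 20  0  0]
20 [ 0  0  8 28 28 30 30 26 21  1  0  0]
28 [ 0  0  0  0 14 21 17  4  0  0  0  0]
inside [0.51689381 0.02961447 0.03946182]
399
pad ((469.8304138183594, -342.7441711425781), (95.12971496582031, 141.50083923339844), 82.1829833984375) [ 0.46630149 -0.34355579  0.0105092 ]
```

```bash
cat >> h.py <<'E'
def st(*a): print(*a,"t=%.1f"%telemetry.current_clock(),np.round(telemetry.current_ee_pos(),4),"F",np.round(telemetry.current_ft_force(),1),"open %.4f"%telemetry.current_opening())
E
python3 - <<'E'
from h import *
h=np.radians(101.3); e=np.array([np.cos(h),np.sin(h)])
g=np.array([.5209,.0396])+.013*e
q=q_down(h); z=.040+.012+.173
print(r.solve_ik([*g,z],q), r.solve_ik([*g,z],q_down(h-np.pi)))
r.gripper_to(.070,40)
r.reach([*g,z+.06],q); st("above")
hit=r.servo_line([*g,z],vel=.08,contact_N=4); st("down",hit)
if not hit:
    r.gripper_to(.0,40); st("grip",telemetry.current_grip_force())
    save("side","s1")
E
```

```text
[ 0.1006479   0.18114375 -0.37570541  1.01394717  0.         -0.09657431] [ 0.1006479   0.18114375 -0.37570541  1.01394717  0.          3.04501835]
above t=1.9 [0.5185 0.0523 0.2853] F [-0.2  0.7 -0.7] open 0.0699
down True t=2.6 [0.5179 0.0522 0.2304] F [ 0.7 -0.7  4.2] open 0.0693
```

```bash
python3 - <<'E'
from h import *
r.servo_line(telemetry.current_ee_pos()+[0,0,.012],vel=.1)
st(); f=save("wrist","w1"); s=save("side","s1")
cv2.imwrite("pics/c1.png",np.hstack([f["pixels"][:,100:540],cv2.resize(s["pixels"][150:250,270:370],(400,400))])[:, :800])
E
```

```text
t=2.9 [0.5181 0.0522 0.2425] F [-0.3 -0.9  0.2] open 0.0697
```

View pics/c1.png

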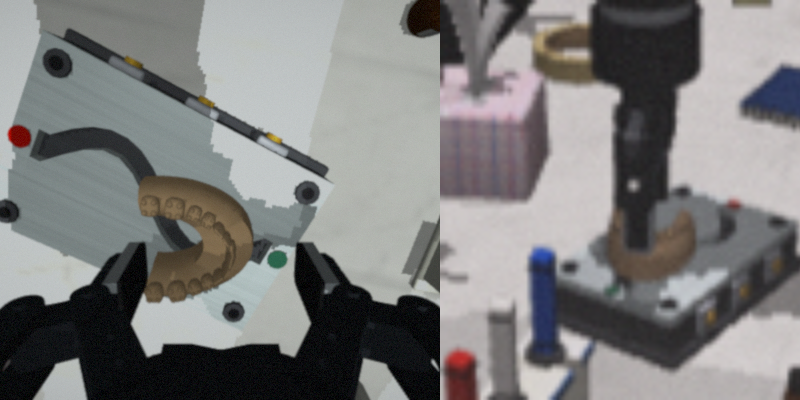

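Here the back finger tip at (225,270 in the full image) lines up with the near leg rather than the gap, so I'll re-measure the cast from this view.

```bash
python3 - <<'E'
from h import *
for n,box in (("w0",(280,95,360,175)),("w1",(230,170,360,310))):
    f=load(n)
    m=mask(f,[8,60,50],[28,255,255]); b=np.zeros_like(m); b[box[1]:box[3],box[0]:box[2]]=1; P=cloud(f,m&b); P=P[(P[:,2]>.05)&(P[:,2]<.08)]
    xy=P[:,:2]*1000; rc=cv2.minAreaRect(xy.astype(np.float32)); print(n,rc,"z",np.percentile(P[:,2],[5,50,95]))
    t=np.radians(101.3); e=np.array([np.cos(t),np.sin(t)]); nn=np.array([-e[1],e[0]])
    q=xy-[520.9,39.6]; l=q@e; w=q@nn
    for d in range(-28,31,8):
        ss=np.sort(w[abs(l-d)<2])
        if len(ss)>3:
            i=np.argmax(np.diff(ss)); print(d,np.round([ss[0],ss[i],ss[i+1],ss[-1]],1), "mid of outer %.1f"%((ss[0]+ss[-1])/2))
f=load("w1"); m=np.zeros((400,640),bool); m[240:290,205:245]=1; P=cloud(f,m); P=P[(P[:,2]>.05)&(P[:,2]<.11)]
print("finger?",P.min(0) if len(P) else None,P.max(0) if len(P) else None,len(P))
E
```

```text
w0 ((520.8890991210938, 39.63067626953125), (62.59307861328125, 57.90069580078125), 11.259807586669922) z [0.05800544 0.06226052 0.07090834]
-28 [-30.7 -22.   17.3  30.2] mid of outer -0.2
-20 [-31.  -14.9  14.   30.2] mid of outer -0.4
-12 [-31.  -13.6  13.   29.7] mid of outer -0.6
-4 [-29.6 -10.   10.   27.8] mid of outer -0.9
4 [-27.7  20.4  21.1  26.1] mid of outer -0.8
12 [-24.5  13.5  14.4  23.3] mid of outer -0.6
20 [-20.1  17.3  18.5  18.5] mid of outer -0.8
28 [-11.7   7.8   8.9   8.9] mid of outer -1.4
w1 ((519.4370727539062, 38.96298599243164), (62.794898986816406, 58.150291442871094), 12.611211776733398) z [0.05306169 0.06203603 0.07057887]
-28 [-26.5 -17.2  21.8  32.2] mid of outer 2.9
-20 [-30.3 -14.1  16.3  32.4] mid of outer 1.1
-12 [-27.5 -12.5  17.   31.7] mid of outer 2.1
-4 [-28.8  -9.2  11.   30.7] mid of outer 0.9
4 [-26.  -24.8 -21.7  28.6] mid of outer 1.3
12 [-22.8 -18.9 -13.9  25.2] mid of outer 1.2
20 [-18.7 -18.7 -17.9  19.5] mid of outer 0.4
28 [-8.2 -6.9 -6.1 11.7] mid of outer 1.7
finger? [0.51348805 0.0020406  0.07862171] [0.53501952 0.01896581 0.10998428] 1402
```

Calibration scatter is about 1.5 mm, and the finger hit something at the height of the base top. I'll switch to the full front-to-back grip, fully open and centred on the cast, so that neither finger descends over it.

```bash
python3 - <<'E'
from h import *
h=np.radians(102); e=np.array([np.cos(h),np.sin(h)])
g=np.array([.5202,.0393])
q=q_down(h); z=.218
r.gripper_to(.085,40)
r.servo_line([*g,.245],q,vel=.08); st("above")
hit=r.servo_line([*g,z],vel=.05,contact_N=5); st("down",hit)
if not hit:
    r.gripper_to(.0,40); st("grip",telemetry.current_grip_force())
f=save("wrist","w2"); s=save("side","s2")
cv2.imwrite("pics/c2.png",np.hstack([f["pixels"][:,100:540],cv2.resize(s["pixels"][150:250,270:370],(400,400))])[:, :800])
E
```

```text
above t=3.6 [0.5203 0.0391 0.2451] F [ 0.5  0.3 -0.2] open 0.0847
down False t=4.3 [0.5202 0.0393 0.2179] F [-0.2  0.1  0.8] open 0.0849
grip 42.74461930850521 t=4.7 [0.5204 0.0393 0.2189] F [-1.4 -0.6  5.6] open 0.0582
```

View pics/c2.png

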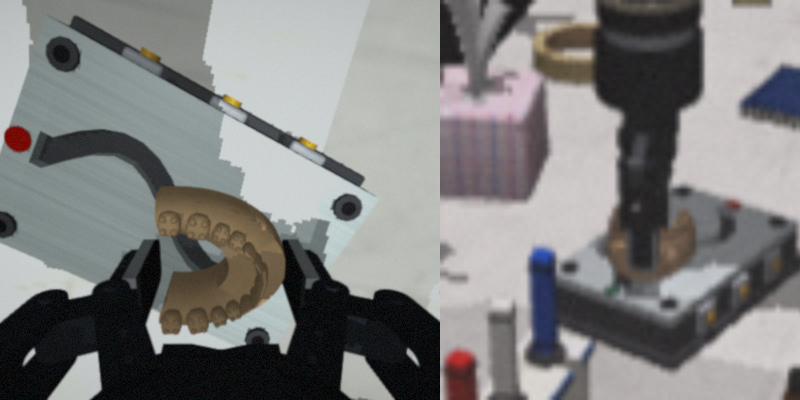

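The cast is gripped at 58 mm, matching the given size. Now lift it and set it on the pad, looking at the pad with the wrist camera on the way.

```bash
python3 - <<'E'
from h import *
g=telemetry.current_ee_pos()
r.servo_line([g[0],g[1],.30],vel=.2); st("lift")
q=q_down(np.radians(82.2)); p=[.470,-.343]
r.reach([*p,.27],q); st("over pad")
f=save("wrist","w3")
m=mask(f,[100,90,30],[130,255,255]).astype(np.uint8); n,l,s,c=cv2.connectedComponentsWithStats(m); i=1+s[1:,4].argmax()
v,u=np.nonzero(l==i); X=on_z(f,np.c_[u,v],.011)[:,:2]*1000; print(s[i],cv2.minAreaRect(X.astype(np.float32)),X.min(0),X.max(0))
S=load("side0"); m=mask(S,[100,90,30],[130,255,255]); b=np.zeros_like(m); b[155:195,335:400]=1;v,u=np.nonzero(m&b)
print(cv2.boxPoints(cv2.minAreaRect((on_z(S,np.c_[u,v],.011)[:,:2]*1000).astype(np.float32))))
E
```

```text
lift t=5.3 [0.5202 0.0393 0.2993] F [-0.1  0.3 -2.2] open 0.0579
over pad t=6.8 [ 0.4704 -0.3422  0.2699] F [-0.1 -0.3 -1.4] open 0.0584
[  247   102   150   139 14055] ((452.0361022949219, -339.7785949707031), (104.17538452148438, 104.0457534790039), 82.27941131591797) [ 393.62161588 -394.47800381] [ 510.39760324 -281.8208666 ]
[[ 393.26813 -380.2443 ]
 [ 533.4541  -399.48978]
 [ 546.3927  -305.24405]
 [ 406.20673 -285.99857]]
```

View pics/w3.png

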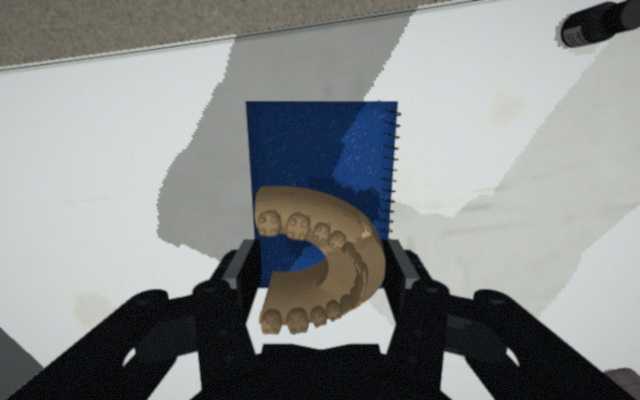

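The pad lies under the cast with its spiral on the right (col 395, the +y side). Both views put its centre at about (0.472,-0.343), so I'll set the cast down there.

```bash
python3 - <<'E'
from h import *
p=[.472,-.345]; q=q_down(np.radians(82.2))
r.servo_line([*p,.205],q,vel=.12)
hit=r.servo_line([*p,.1885],vel=.03,contact_N=4); st("down",hit)
r.gripper_to(.085); st("open")
r.servo_line([*p,.33],vel=.2); st("up")
f=save("wrist","w4")
b=mask(f,[8,60,50],[28,255,255]); n,l,s,c=cv2.connectedComponentsWithStats(b.astype(np.uint8)); i=1+s[1:,4].argmax()
P=cloud(f,l==i); P=P[P[:,2]>.015]; print("cast z",np.percentile(P[:,2],[5,50,95]),cv2.minAreaRect((P[:,:2]*1000).astype(np.float32)))
# go to view the rack
q0=q_down(0); r.reach([.52,.24,.42],q0); st("rack view"); save("wrist","w5")
E
```

```text
down True t=8.0 [ 0.4719 -0.345   0.1898] F [-0.7  1.5  5.1] open 0.0580
open t=8.4 [ 0.4716 -0.3447  0.1888] F [ 1.3 -0.2  0.4] open 0.0846
up t=9.3 [ 0.4718 -0.3449  0.3288] F [ 0.7 -0.4 -0.7] open 0.0848
cast z [0.02151386 0.03269714 0.04143762] ((471.0715637207031, -345.2768249511719), (57.5494499206543, 62.157318115234375), 81.39402770996094)
rack view t=11.4 [0.5202 0.2395 0.4197] F [-0.3  0.1  0.5] open 0.0850
```

View pics/w5.png

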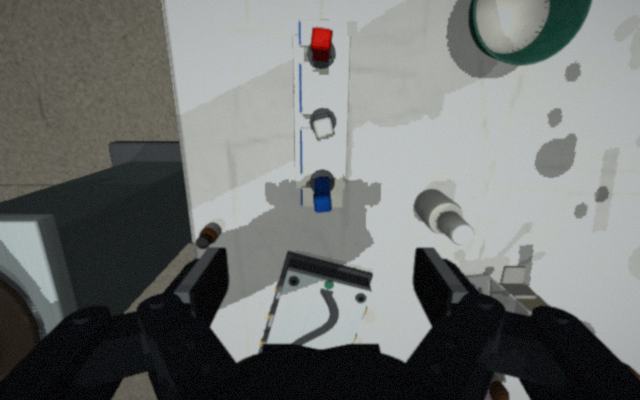

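The red probe is in the rack's far-left slot, at (321,40). White is at (322,125) and blue at (322,195), so the only free slot will be the probe's own. I'll look closer for its exact pose.

```bash
cat >> h.py <<'E'
def red_top(f,zlo=.140):
    m=mask(f,[0,130,60],[8,255,255])|mask(f,[172,130,60],[180,255,255])
    n,l,s,c=cv2.connectedComponentsWithStats(m.astype(np.uint8)); i=1+s[1:,4].argmax(); m=l==i
    v,u=np.nonzero(m&(f["range_z"]>0)); P=cloud(f,m); k=P[:,2]>zlo
    uv=np.c_[u,v][k]; X=on_z(f,uv,.151)[:,:2]*1000
    return cv2.minAreaRect(X.astype(np.float32)),np.percentile(P[k,2],[10,50,90]),k.sum()
E
python3 - <<'E'
from h import *
t=red_top(load("w5")); print(t); c=np.array(t[0][0])/1000
for i,(a,dy) in enumerate(((0,-.03),(np.pi,.03))):
    q=q_down(a)
    if r.solve_ik([c[0],c[1]+dy,.40],q) is None: print("no ik",a); continue
    r.reach([c[0],c[1]+dy,.40],q); f=save("wrist",f"w6{i}"); print(a,red_top(f)); st()
E
python3 - <<'E'
from h import *
for i in (0,1):
    f=load(f"w6{i}"); 
    m=mask(f,[100,120,40],[128,255,255]); v,u=np.nonzero(m); 
    X=on_z(f,np.c_[u,v],.075); P=cloud(f,m); k=abs(P[:,2]-.075)<.012
    P=P[k]; fx=np.polyfit(P[:,1],P[:,0],1) if len(P)>20 else None; print("blue edge",len(P),np.median(P,0),fx,P[:,1].min(),P[:,1].max())
cv2.imwrite("pics/c6.png",np.hstack([load("w60")["pixels"][:300,180:480],load("w61")["pixels"][:300,180:480]]))
E
```

```text
(((521.0773315429688, 350.347900390625), (13.432868957519531, 13.231761932373047), 82.66082763671875), array([0.14909439, 0.15017191, 0.15118665]), np.int64(413))
0 (((521.1724853515625, 352.4753112792969), (13.358953475952148, 13.116626739501953), 89.54357147216797), array([0.14876427, 0.15007315, 0.15108077]), np.int64(359))
t=12.0 [0.5212 0.3202 0.3997] F [ 0.5 -1.  -1.2] open 0.0847
3.141592653589793 (((520.9847412109375, 350.2430419921875), (13.172919273376465, 12.937981605529785), 81.62781524658203), array([0.14915737, 0.15018816, 0.15114189]), np.int64(337))
t=14.6 [0.5211 0.3802 0.4001] F [-0.2 -0.4 -0.4] open 0.0848
blue edge 47 [0.51673073 0.23868757 0.08309774] [-0.15247777  0.55685055] 0.23580662046124037 0.37456740418968165
blue edge 57 [0.50102374 0.28051502 0.07468913] [0.00705889 0.49895997] 0.24637102424025237 0.37544206258454926
```

View pics/c6.png

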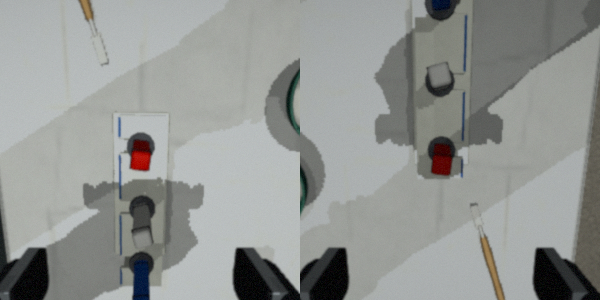

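```bash
cat >> h.py <<'E'
def red_top2(f):
    H=hsv(f); m=mask(f,[0,130,40],[8,255,255])|mask(f,[172,130,40],[180,255,255])
    n,l,s,c=cv2.connectedComponentsWithStats(m.astype(np.uint8)); i=1+s[1:,4].argmax(); m=l==i
    V=H[...,2]; th,_=cv2.threshold(V[m].reshape(-1,1),0,255,cv2.THRESH_OTSU); t=(m&(V>th)).astype(np.uint8)
    t=cv2.morphologyEx(t,cv2.MORPH_OPEN,np.ones((3,3),np.uint8))
    v,u=np.nonzero(t); X=on_z(f,np.c_[u,v],.151)[:,:2]*1000
    z=cloud(f,t>0)[:,2]
    return cv2.minAreaRect(X.astype(np.float32)),th,len(u),np.percentile(z,[5,50,95])
E
python3 - <<'E'
from h import *
for n in ("w5","w60","w61"): print(n,red_top2(load(n)))
r.reach([.521,.323,.345],q_down(0)); f=save("wrist","w7"); print(red_top2(f),red_top(f,.149))
r.servo_line([.521,.303,.345],vel=.1); f=save("wrist","w8"); print(red_top2(f),red_top(f,.149)); st()
E
```

```text
w5 (((521.036376953125, 351.02032470703125), (12.132882118225098, 12.889634132385254), 83.46610260009766), 113.0, 365, array([0.14902615, 0.15029844, 0.15151322]))
w60 (((520.8374633789062, 351.7948303222656), (12.539143562316895, 11.93105411529541), 0.05460367351770401), 114.0, 315, array([0.14907189, 0.1501813 , 0.15131519]))
w61 (((521.0205078125, 350.48602294921875), (12.681763648986816, 12.937981605529785), 81.62781524658203), 68.0, 325, array([0.14902535, 0.15021139, 0.1513477 ]))
(((520.986083984375, 351.7132873535156), (12.97392463684082, 12.678773880004883), 84.03607940673828), 109.0, 543, array([0.149151  , 0.15022814, 0.15134861])) (((521.0802001953125, 351.9403076171875), (13.285279273986816, 12.865447998046875), 81.51128387451172), array([0.14942728, 0.15023306, 0.15108535]), np.int64(533))
(((520.9498291015625, 351.4742431640625), (12.619032859802246, 12.760008811950684), 83.65947723388672), 112.0, 595, array([0.14904466, 0.15025074, 0.15126999])) (((520.8931884765625, 351.7292175292969), (13.082228660583496, 13.368002891540527), 82.89330291748047), array([0.14942145, 0.15025818, 0.15099149]), np.int64(588))
t=17.6 [0.5211 0.3024 0.3452] F [-0.7 -0.3  0. ] open 0.0851
```

```bash
python3 - <<'E'
from h import *
for n in ("w0","w1","w2"):
    f=load(n); o=[]
    for lo,hi,b in (([45,100,40],[85,255,255],{"w0":(310,70,345,95),"w1":(360,240,400,280),"w2":(0,0,1,1)}[n]),([0,120,60],[10,255,255],{"w0":(275,215,300,240),"w1":(100,115,140,160),"w2":(95,115,140,160)}[n])):
        m=mask(f,lo,hi); B=np.zeros_like(m); B[b[1]:b[3],b[0]:b[2]]=1; v,u=np.nonzero(m&B)
        o.append(on_z(f,[[u.mean(),v.mean()]],.04)[0][:2].round(4).tolist()+[len(u)] if len(u) else None)
    print(n,o)
g=[.521,.3512]; q=q_down(np.radians(-7))
r.gripper_to(.045); r.reach([*g,.335],q)
hit=r.servo_line([*g,.275],vel=.1,contact_N=6); st("down",hit)
if not hit:
    r.gripper_to(0,60); st("grip",telemetry.current_grip_force())
    print(np.round(telemetry.current_wrist_torque(),3))
    r.wait(.1); r.servo_line([*g,.30],vel=.08); st("lift25",telemetry.current_grip_force())
E
```

```text
w0 [[0.5308, 0.0886, 91], [0.4867, -0.0644, 64]]
w1 [[0.5306, 0.0881, 227], [0.4864, -0.0645, 368]]
w2 [None, [0.4865, -0.0645, 493]]
down False t=19.2 [0.5212 0.351  0.2757] F [-0.8 -0.4  0.1] open 0.0451
grip 58.682005405426025 t=19.6 [0.5211 0.3514 0.2758] F [-0.   0.2  4. ] open 0.0132
[-0.042 -0.013  0.059]
lift25 58.34565997123718 t=20.1 [0.5211 0.3513 0.3003] F [-0.1  0.2 -1.2] open 0.0134
```

```bash
cat >> h.py <<'E'
C=np.array([.5086,.0120]); YAW=np.radians(-16.1); LT=.2608; QP=q_down(np.radians(-7)); HOME=[.521,.3512]
def seam(y):
    y=np.asarray(y,float); p=np.stack([.020*np.sin(np.pi*y/.066),y],-1)
    c,s=np.cos(YAW),np.sin(YAW); return C+p@np.array([[c,s],[-s,c]])
E
python3 - <<'E'
from h import *
print(seam([-.066,0,.066]))
r.servo_line([*HOME,.45],vel=.25)
p=seam(-.066)
r.reach([*p,.34],QP); r.servo_line([*p,.06+LT],vel=.1); r.wait(.2); st("hover"); print(telemetry.current_eef_rot())
f=save("wrist","w9"); s=save("side","s9")
cv2.imwrite("pics/c9.png",np.hstack([cv2.resize(f["pixels"][60:300,210:430],(440,480)),cv2.resize(s["pixels"][180:260,310:370],(360,480),interpolation=cv2.INTER_CUBIC)]))
E
```

```text
[[ 0.49029723 -0.05141142]
 [ 0.5086      0.012     ]
 [ 0.52690277  0.07541142]]
hover t=23.0 [ 0.4906 -0.0512  0.3214] F [-0.   0.4 -0.3] open 0.0129
[3.27050282e-04 7.48838715e-01 6.62752135e-01 2.81533083e-04]
```

View pics/c9.png

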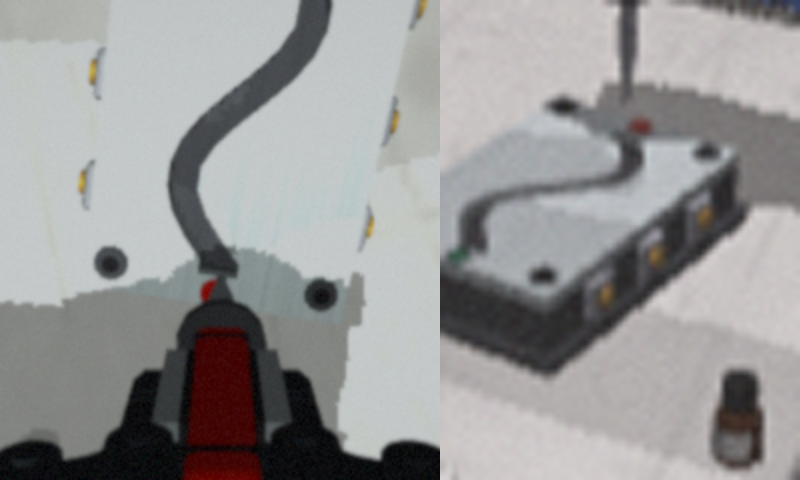

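In the wrist crop the tip ends at (223,277), just before the groove start at (218,268); in the side crop it is at (187,98). I'll triangulate the tip from these two pixels.

```bash
python3 - <<'E'
from h import *
f=load("w9"); s=load("s9")
uw=[[210+223/2,60+277/2]]; us=[[310+187/6,180+98/6]]
print("wrist ray z=.06",on_z(f,uw,.06)[0],"side",on_z(s,us,.06)[0])
A=[];
o1,d1=rays(f,uw); o2,d2=rays(s,us); d1=d1[0]/np.linalg.norm(d1);d2=d2[0]/np.linalg.norm(d2)
t=np.linalg.lstsq(np.c_[d1,-d2],o2-o1,rcond=None)[0]; print("tri",o1+d1*t[0],o2+d2*t[1],"tcp",telemetry.current_ee_pos())
E
```

```text
wrist ray z=.06 [ 0.49196824 -0.05204569  0.06      ] side [ 0.48701677 -0.05357571  0.06      ]
tri [ 0.4919335  -0.05236336  0.05898058] [ 0.48717973 -0.05413577  0.05969486] tcp [ 0.49045696 -0.05137327  0.32130489]
```

The tip is within about 2 mm of the tool axis, and the groove ends about 6 mm beyond the ±66 points. I'll touch the floor lightly, back off 2 mm and trace while watching the force.

```bash
python3 - <<'E'
from h import *
off=np.array([.0007,-.0012]); p=seam(-.066)-off
r.servo_line([*p,.048+LT],vel=.08)
hit=r.servo_line([*p,.029+LT],vel=.02,contact_N=3); st("floor",hit)
z0=telemetry.current_ee_pos()[2]; print("tip z at contact",z0-LT)
if hit and z0-LT<.036:
    r.servo_line([*p,z0+.0022],vel=.02); r.wait(.1); F0=np.array(telemetry.current_ft_force()); z=z0+.0022; st("start")
    log=[]
    for y in np.arange(-.066,.0661,.0055)[1:]:
        p=seam(y)-off
        h=r.servo_line([*p,z],vel=.03,contact_N=5); F=np.array(telemetry.current_ft_force())-F0; log.append(np.round(F,1).tolist())
        if h: st("CONTACT at",y); break
    print(log); st("end")
E
```

```text
floor True t=24.2 [ 0.4895 -0.0502  0.2919] F [-0.3  0.5  4. ] open 0.0131
tip z at contact 0.031122753457388574
start t=24.6 [ 0.4895 -0.0502  0.2938] F [-0.2 -0.7 -0.9] open 0.0135
[[-0.5, 0.7, -0.7], [0.1, 0.4, -0.1], [0.7, 0.3, -0.4], [-0.5, 1.0, 0.3], [0.5, 1.0, 0.3], [-0.9, 0.7, 0.7], [0.2, 0.3, 0.2], [0.7, 1.1, 0.9], [0.1, 1.0, 0.2], [0.6, 1.2, 0.3], [0.1, 0.6, 0.5], [0.8, 0.8, 0.3], [-0.1, 1.4, 0.2], [0.4, 0.7, -0.1], [0.6, 0.4, 1.8], [0.2, 0.9, 0.4], [-0.1, 1.3, 0.1], [-0.8, 0.7, -0.1], [0.6, 1.6, -0.4], [0.7, 0.7, 0.4], [1.2, 1.1, -0.9], [-0.5, 0.0, 0.2], [1.1, 0.5, 0.5], [0.7, 0.6, -0.0]]
end t=33.4 [0.5261 0.0768 0.2942] F [ 0.5 -0.1 -0.9] open 0.0131
```

The trace ran the whole seam with only noise-level force. Now hang the probe back in its slot.

```bash
python3 - <<'E'
from h import *
p=telemetry.current_ee_pos()
r.servo_line([p[0],p[1],.45],vel=.2)
r.reach([*HOME,.45],QP); r.servo_line([*HOME,.345],vel=.15); r.wait(.15); st("above slot")
hit=r.servo_line([*HOME,.2735],vel=.06,contact_N=4); st("down",hit)
E
```

```text
above slot t=36.4 [0.5213 0.3512 0.3464] F [-0.   0.1 -0.9] open 0.0131
down True t=37.5 [0.5208 0.3511 0.2758] F [ 0.2 -0.1  4.5] open 0.0134
```

Contact came at exactly the original hanging height. Release, retreat and check.

```bash
python3 - <<'E'
from h import *
r.gripper_to(.045); r.wait(.3); st("open")
r.servo_line([*HOME,.345],vel=.12)
r.servo_line([.521,.323,.345],q_down(0),vel=.15); r.wait(.3); f=save("wrist","w10"); print(red_top(f,.145),red_top2(f))
r.servo_line([.521,.303,.42],vel=.2); st()
s=save("side","s10"); a=load("side0")
m=mask(s,[8,80,60],[28,255,255]); B=np.zeros_like(m); B[155:195,335:400]=1; P=cloud(s,m&B); print("cast on pad",len(P),np.percentile(P,[5,50,95],axis=0).round(3).tolist() if len(P) else 0)
d=(cv2.absdiff(s["pixels"],a["pixels"]).max(2)>50).astype(np.uint8); n,l,t,c=cv2.connectedComponentsWithStats(cv2.morphologyEx(d,cv2.MORPH_OPEN,np.ones((2,2),np.uint8)))
print([x.tolist() for x in t[1:] if x[4]>15])
E
```

```text
open t=38.2 [0.5205 0.3509 0.2745] F [ 0.2 -0.5 -0. ] open 0.0449
(((521.0823364257812, 351.7395324707031), (14.336586952209473, 13.205863952636719), 83.36460876464844), array([0.14883392, 0.15004736, 0.15093516]), np.int64(627)) (((521.1088256835938, 351.03118896484375), (12.88796615600586, 12.839498519897461), 84.02340698242188), 115.0, 551, array([0.149052  , 0.15017755, 0.15130465]))
t=40.1 [0.5211 0.3031 0.4195] F [-0.2 -0.4 -0.8] open 0.0451
cast on pad 83 [[0.439, -0.359, 0.022], [0.464, -0.331, 0.031], [0.49, -0.316, 0.041]]
[[374, 0, 78, 9, 410], [569, 0, 21, 17, 232], [450, 3, 67, 14, 608], [247, 4, 57, 82, 1892], [568, 10, 21, 16, 75], [509, 20, 21, 142, 1957], [331, 22, 7, 11, 48], [555, 29, 25, 139, 2376], [287, 31, 16, 11, 114], [304, 31, 13, 10, 115], [324, 36, 25, 47, 495], [306, 49, 18, 12, 108], [286, 50, 19, 8, 131], [312, 62, 10, 14, 105], [260, 74, 37, 39, 746], [312, 78, 11, 15, 98], [300, 78, 43, 60, 1388], [259, 86, 11, 8, 38], [345, 110, 8, 25, 147], [250, 112, 63, 74, 1385], [269, 121, 9, 6, 22], [340, 137, 5, 12, 42], [255, 165, 12, 11, 40], [363, 165, 18, 13, 133], [269, 167, 6, 23, 104], [509, 166, 11, 5, 33], [536, 172, 41, 45, 1018], [482, 176, 16, 36, 286], [507, 184, 24, 9, 58], [312, 199, 43, 23, 485], [356, 204, 35, 20, 435], [516, 209, 18, 4, 38], [456, 218, 32, 16, 310], [558, 218, 37, 23, 165], [510, 221, 11, 5, 29], [530, 221, 11, 4, 22], [284, 225, 5, 4, 18], [539, 226, 52, 71, 1716], [301, 235, 7, 5, 25], [290, 238, 13, 16, 109], [451, 238, 30, 46, 339], [295, 241, 83, 38, 1271], [496, 285, 23, 7, 96]]
```

The probe is upright back in its slot (top at z 0.150, same position) and the cast is on the pad.

```bash
python3 -c "
from bench import r
print(r.job_done())"
```

```text
the job is handed in; nothing more can be done
None
```

The job is handed in at about 40 s of the 72 s allowed: the cast is upright on the pad, the seam was traced red to green inside the groove with only noise-level force (averaging about 1.7 cm/s, slower than the 3 asked), and the probe is back upright in its own slot; the other tools, vials and bottle were never approached, though I did not re-measure them, and the first try at the cast touched its top at about 4 N.

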